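Pack the pool accessory tray

ROBOT

A 6-joint arm with a two-finger parallel gripper is mounted at the origin on the work surface. World frame = base frame: x ahead of the robot, y to its left, z up, the work surface at z = 0. Lengths are in mm, angles in degrees, forces in N, time in s.
With the tool pointing down it reaches from about 250 to 800 mm from the base axis. Payload 3.9 kg.
Tool frame: the origin (TCP) lies midway between the tips of the shut fingers; the grasp point (between the pads) lies ctrl.hold_point_z behind it (ctrl.hold_point_z is the distance from the TCP to the grasp point, in mm); z points along the fingers, y is the line along which they close (so a half turn about z gives the same grasp; the last joint's range is limited). The gripper opens to 85 mm and grips with 20 to 120 N. Pads are 22 mm wide; open, the fingers measure 114 mm over their backs; the gripper's body (76 mm by 85 mm) begins 54 mm behind the grasp point. The pads swing forward as they close: fully open they stand 13 mm farther back than shut.
Start: joints at [-63.255, 14.897, -7.913, 67.191, 0, 90], TCP at [236.26, -468.824, 231.304] pointing down, gripper open.
Joint ranges: [-159.42, 159.42], [-47.68, 98.78], [-73.54, 78.23], [-108.79, 121.32], [-90, 84.71], [-180, 180]. Speed limits (degrees/s): [147.25, 147.25, 180, 180, 180, 180].

INTERFACE

Orientations are given as [roll, pitch, yaw] about the fixed x, y, z axes, in that order (R = Rz(yaw) Ry(pitch) Rx(roll)).
In Python, from plant import ctrl, vision gives the robot as it stands. Calls block until the motion is done:
- ctrl.goto(position, orientation): joint-space move of the TCP to a pose.
- ctrl.move_l(position, orientation=None, speed=150): straight line of the TCP; orientation=None keeps the orientation; speed is the mean speed in mm/s.
- ctrl.goto_joints(angles): joint-space move.
- ctrl.grip(opening, grasp_force=None): finger opening in mm; grasp_force is the grip in N (None keeps the last); returns when the fingers have stopped.
- ctrl.sleep(seconds).
- ctrl.inverse_kinematics(position, orientation): joint angles nearest the present ones, or None.
- ctrl.sense(): the state.
- vision.grab_frame(name): name is "scene" or "side" or "wrist"; returns a dict with "img" (480x640x3 uint8, red, green, blue), "depth" (480x640 float32, mm along the optical axis (not along the pixel's ray), 0 where there is no reading), "K" (3x3 intrinsics, pixels), "k1" (the pictures are not rectified: a ray, as slopes to the right and down, at radius r is drawn at 1 + k1 r^2 times it, then the intrinsics apply), "world_from_camera" (4x4, takes a point from camera to world coordinates). Camera axes: x right, y up, looking along -z (the intrinsics and any distortion apply to the point x, -y, -z); pixel columns grow to the right and rows downward; lengths in mm; the calibration is good to about 2 mm. A picture is of the moment at which its call begins.
A pose or a line that the arm cannot do raises ctrl.IKError and nothing moves.
- ctrl.sign_off(): hands the job in; it is judged then, once.
The state is a dict: "t": time; "joints": joint angles; "dq": joint speeds; "tau": joint torques, N m; "position": TCP position; "ee_rot": TCP orientation; "contact_force": force on the tool from outside, world axes, zero at the start; "wrist_torque": the same for the moment, N m; "grip_width": finger opening in mm; "gripper_force": force on a finger pad.
Only numpy, scipy, OpenCV 4.12 (cv2) and the standard library are available. Lean on these libraries where they do the work, as an engineer would, in place of code of your own. Each camera call takes 0.05 s, during which the arm holds its last target. There are 200 camera calls.

TASK

Pack the pool kit into the wooden tray: the cue chalk in its cup, the round tip shaper with the hollow top, the brass tip clamp and the black arch-shaped cue rest each go upright into the pocket cut to its own outline, the cue rest turned so that its flat side meets the pocket's flat, all sitting fully down on the pocket floors. The wooden die and the round shuffleboard weight with the raised boss are not part of the kit: leave both where they stand on the mat.

Things in the scene. Friction and masses are not known exactly. Their poses are not given: they have to be found in the camera images.
- chalk_center (a point): Cue chalk: a square mid-brown wooden cup 38 x 38 mm (along its x, y), 31 mm high, with a 28 mm grey chalk square with one dark dimple on top; 36 mm high in all, about 50 g. Goes in the square pocket. On a felt mat 3 mm thick. The point is its centre, half-way up; z up.
- shaper_center (a point): Cue tip shaper: a round steel cup, 46 mm diameter, 36 mm high, with an open round hollow (28 mm wide, 18 mm deep, dark floor) in its top, about 120 g. Goes in the round pocket. On a felt mat 3 mm thick. The point is its centre, half-way up; z up.
- clamp_center (a point): Cue tip clamp: a brass bar 24 mm wide, 30 mm high, with a dark slot, and a round steel thumb screw at its +x end; 72 mm long along x (brass from -36 to +20 mm, screw to +36 mm), about 160 g. Goes in the oblong pocket, either way round. On a felt mat 3 mm thick. The point is its centre, half-way up; z up.
- cue_rest_center (a point): Cue rest: black rubber block 36 mm high, arch-shaped from above, 46 mm wide (y): flat face at x = -21.5 mm, flat sides to x = -1.5 mm, half-round end to x = +21.5 mm. Three grey lines along x on top; 250 g. Goes in the arch pocket, round end to round end (fits only so). On a felt mat 3 mm thick. The point is its centre, half-way up; z up.
- die_center (a point): Large wooden die, a mid-brown 38 mm cube with black pips (five on top), about 50 g. Looks like the chalk cup but is not part of the kit: leave it where it is. On a felt mat 3 mm thick. The point is its centre, half-way up; z up.
- weight_center (a point): Shuffleboard weight: round steel, 46 mm diameter and 24 mm high with a raised boss (26 mm diameter) up to 36 mm high, no hollow; 220 g. Looks like the tip shaper but is not part of the kit: leave it where it is. On a felt mat 3 mm thick. The point is its centre, half-way up; z up.
- square_pocket_floor (a point): Square pocket, 48 x 48 mm along its x and y. Fixed pale wood insert 84 mm (x) by 100 mm (y); grey pocket floor 10 mm above the table, upper face 10 mm above that. The point is the centre of the pocket floor. Four inserts, 85 mm apart in x and 101 mm in y, fill a fixed wooden tray 182 x 214 mm with 6 mm walls, 22 mm high.
- round_pocket_floor (a point): Round pocket, 56 mm diameter. Fixed pale wood insert 84 mm (x) by 100 mm (y); grey pocket floor 10 mm above the table, upper face 10 mm above that. The point is the centre of the pocket floor. In the same tray.
- oblong_pocket_floor (a point): Oblong pocket, 84 mm along its y and 36 mm along its x. Fixed pale wood insert 84 mm (x) by 100 mm (y); grey pocket floor 10 mm above the table, upper face 10 mm above that. The point is the centre of the pocket floor. In the same tray.
- arch_pocket_floor (a point): Arch-shaped pocket, 53 mm along its x, 56 mm along its y, flat wall on the -x side and half-round end on the +x side. Fixed pale wood insert 84 mm (x) by 100 mm (y); grey pocket floor 10 mm above the table, upper face 10 mm above that. The point is the centre of the pocket floor. In the same tray.
There are look-alikes about, which are no part of the job. There is more than one size of the part that bears clamp_center; the job needs the middle-sized. What is meant by the part that bears cue_rest_center is not red, and is the larger of those in its own colour.

How it is judged (in metres and radians):
At the end, for the whole second after the job is handed in: Chalk cup, shaper, clamp and cue rest are at rest in the square, round, oblong and arch pocket: each within 10 mm of the pocket's centre, within 4 mm of fully down and 0.12 rad of upright. Die and shuffleboard weight are upright within 20 mm of where they started (horizontal distance between chalk_center and square_pocket_floor below 0.01 m and z of chalk_center in the frame of square_pocket_floor below 0.022 m and angle between each of chalk_center, shaper_center, clamp_center, cue_rest_center, die_center, weight_center's own z axis and vertical below 0.12 rad and linear speed of each of chalk, shaper, clamp, cue_rest below 0.01 m/s and horizontal distance between shaper_center and round_pocket_floor below 0.01 m and z of shaper_center in the frame of round_pocket_floor below 0.022 m and horizontal distance between clamp_center and oblong_pocket_floor below 0.01 m and z of clamp_center in the frame of oblong_pocket_floor below 0.019 m and horizontal distance between cue_rest_center and arch_pocket_floor below 0.01 m and z of cue_rest_center in the frame of arch_pocket_floor below 0.022 m and distance of each of die_center, weight_center from where it was at the start of the episode below 0.02 m); the robot touches nothing.
It fails at once if the die is moved more than 20 mm (distance of die_center from where it was at the start of the episode above 0.02 m).
It fails at once if the shuffleboard weight is moved more than 20 mm (distance of weight_center from where it was at the start of the episode above 0.02 m).
It also fails if it takes over 86 s, if anything falls off the work surface, if the arm or the gripper's body presses on something with over 40 N, if the wrist force passes 120 N, or if a joint passes its speed limit or range.

## Working session

There is one attempt and no reset: what is moved stays moved. The work goes in short steps, each a Python script; the robot and the scene stay as the last script left them, time stands still between calls to the robot, and variables do not carry over. Pictures are saved under pics/ and viewed, at most 14 in all, crops included, and the job is handed in when it is done.

```bash
ls; mkdir -p pics; python3 - <<'E'
from plant import ctrl, vision
import cv2,numpy as np
for n in("scene","side","wrist"):
    f=vision.grab_frame(n); cv2.imwrite(f"pics/{n}0.png",f["img"][:,:,::-1]); np.savez(f"{n}0.npz",**f)
    print(n,f["K"].tolist(),f["k1"],np.round(f["world_from_camera"],3).tolist(),(f["depth"]>0).mean())
print(ctrl.sense(),ctrl.hold_point_z)
E
```

```text
pics
scene [[445.3206887781374, 0.0, 321.6992837855886], [0.0, 445.3206887781374, 238.08895284411753], [0.0, 0.0, 1.0]] -0.072279308718431 [[0.701, -0.56, 0.442, 819.34], [0.713, 0.555, -0.428, -475.452], [-0.006, 0.615, 0.789, 746.612], [0.0, 0.0, 0.0, 1.0]] 0.99599609375
side [[611.7039098831032, 0.0, 334.2911226779112], [0.0, 611.7039098831032, 244.62401383955242], [0.0, 0.0, 1.0]] -0.21153797920483197 [[-0.973, 0.17, -0.153, 250.987], [-0.228, -0.672, 0.704, 868.26], [0.016, 0.721, 0.693, 979.936], [0.0, 0.0, 0.0, 1.0]] 0.9959798177083333
wrist [[405.3300125132329, 0.0, 323.18708371146874], [0.0, 405.3300125132329, 236.1215032768681], [0.0, 0.0, 1.0]] -0.09249224709578661 [[0.45, 0.852, 0.267, 303.981], [-0.893, 0.43, 0.133, -433.532], [-0.001, -0.298, 0.954, 373.489], [0.0, 0.0, 0.0, 1.0]] 0.9958561197916667
{'t': 0.15, 'joints': array([-6.32541204e+01,  1.49247076e+01, -7.96853346e+00,  6.71902320e+01,
       -3.14767584e-05,  8.99993011e+01]), 'dq': array([ 0.05352524, -0.07187902,  0.25272056, -0.06505264,  0.03935364,
        0.04050048]), 'tau': array([ 1.05663112e-03, -4.06005049e+01,  2.54166734e+01,  1.26723942e-02,
        9.73294686e-05,  3.49853075e-06]), 'position': array([ 236.03277343, -468.36463187,  230.67953445]), 'ee_rot': array([-1.79916527e+02,  3.04584644e-05,  2.67465785e+01]), 'contact_force': array([-0.63381237, -0.46816685,  0.18111341]), 'wrist_torque': array([-0.00628937, -0.03112642, -0.0438026 ]), 'gripper_force': 0.0, 'grip_width': 85.36584263462694} 18.700000000000003
```

View pics/scene0.png

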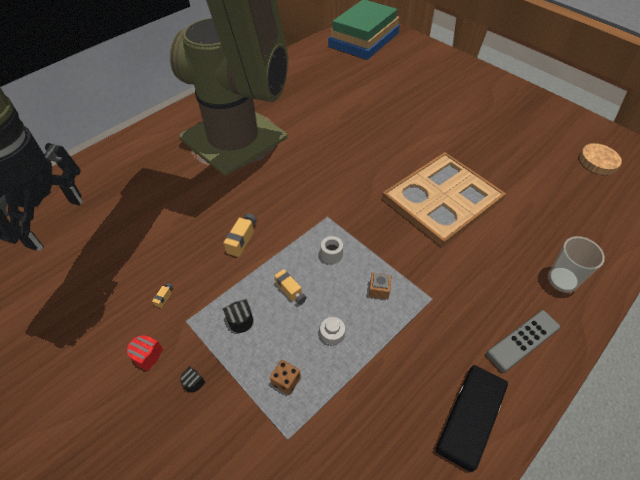

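View pics/side0.png

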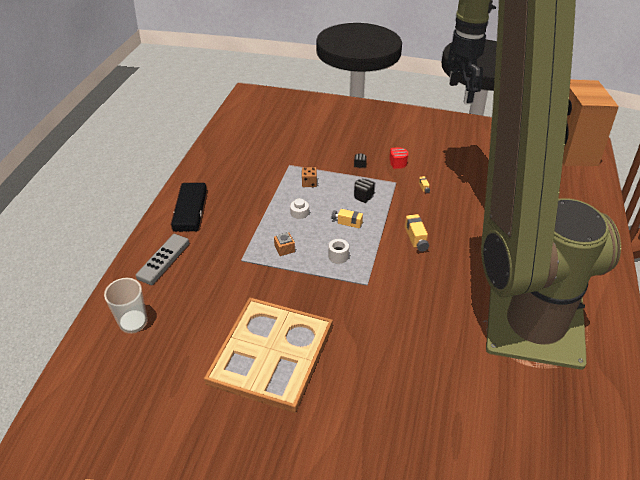

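Clamp candidates in the scene view are (240,234) large, (290,286) on the mat and (162,295) small, so the middle-sized one is (290,286). Cue rest candidates are (238,316) black and larger, (192,378) black and small, and (144,350) red, so it's (238,316). The chalk is at (380,286), and the die with pips is at (285,376). The hollow shaper is at (332,249), and the weight with the boss is at (332,330). The tray is at about (445,197). I'll confirm with an enlarged crop and get rough positions.

```bash
cat > h.py <<'E'
import numpy as np,cv2
def ray(f,px):
    K=f["K"];d=np.array([f["k1"],0,0,0,0.])
    px=np.asarray(px,float).reshape(-1,1,2)
    # r drawn at 1+k1 r^2: standard OpenCV radial model
    n=cv2.undistortPoints(px,K,d,None,None,None) if False else cv2.undistortPointsIter(px,K,d,None,None,(3,50,1e-10))
    n=n.reshape(-1,2);v=np.c_[n[:,0],-n[:,1],-np.ones(len(n))]
    T=f["world_from_camera"];return T[:3,3],v@T[:3,:3].T
def onz(f,px,z):
    o,v=ray(f,px);s=(z-o[2])/v[:,2];return o+v*s[:,None]
def tri(fs,pxs):
    A=np.zeros((3,3));b=np.zeros(3)
    for f,p in zip(fs,pxs):
        o,v=ray(f,[p]);v=v[0]/np.linalg.norm(v[0]);P=np.eye(3)-np.outer(v,v);A+=P;b+=P@o
    return np.linalg.solve(A,b)
E
python3 - <<'E'
from h import *
s=dict(np.load("scene0.npz"));d=dict(np.load("side0.npz"))
N=dict(shaper=[(332,243),(338,245)],chalk=[(380,279),(285,238)],clamp=[(290,283),(349,215)],rest=[(237,310),(365,184)],die=[(285,370),(309,171)],weight=[(332,322),(299,202)],big=[(240,230),(417,230)],tray=[(445,196),(270,350)],small=[(162,294),(425,184)],red=[(144,346),(399,154)],blk=[(192,376),(360,158)])
for k,(a,b) in N.items(): print(k,tri([s,d],[a,b]).round(0),onz(s,[a],35)[0].round(0))
c=cv2.imread("pics/scene0.png")[200:410,120:440];a=cv2.resize(c,None,fx=2.5,fy=2.5,interpolation=2);cv2.imwrite("pics/crop1.png",a[:600])
from plant import ctrl
for p in [(420,-170,270),(520,-170,270),(470,-120,300),(560,60,260)]:
  for y in (0,90,-90,45): print(p,y,ctrl.inverse_kinematics(list(p),[180,0,y]))
E
```

```text
shaper [449. -87.  42.] [444. -84.  35.]
chalk [571. -82.  39.] [568. -80.  35.]
clamp [ 451. -205.   29.] [ 455. -207.   35.]
rest [ 434. -315.   41.] [ 430. -314.   35.]
die [ 580. -329.   45.] [ 575. -327.   35.]
weight [ 572. -210.   41.] [ 568. -209.   35.]
big [ 285. -192.   31.] [ 287. -194.   35.]
tray [519. 205.  14.] [528. 185.  35.]
small [ 290. -392.   13.] [ 305. -394.   35.]
red [ 372. -474.   34.] [ 373. -474.   35.]
blk [ 471. -444.   24.] [ 476. -444.   35.]
(420, -170, 270) 0 [-22.03622694   6.96821782 -12.26690205  70.76488014   0.
 157.96377306]
(420, -170, 270) 90 [-22.03622694   6.96821782 -12.26690205  70.76488014   0.
  67.96377306]
(420, -170, 270) -90 [ -22.03622694    6.96821782  -12.26690205   70.76488014    0.
 -112.03622694]
(420, -170, 270) 45 [-22.03622694   6.96821782 -12.26690205  70.76488014   0.
 112.96377306]
(520, -170, 270) 0 [-1.81037630e+01  1.63681035e+01 -7.55245183e-02  7.35563720e+01
  0.00000000e+00  1.61896237e+02]
(520, -170, 270) 90 [-18.10376303  16.36810351  -0.07552452  73.55637197   0.
  71.89623697]
(520, -170, 270) -90 [-1.810376
[... 256 characters left out ...]
4.44019758  75.80256562   0.
 165.67728002]
(470, -120, 300) 90 [-14.32271998   9.75723681  -4.44019758  75.80256562   0.
  75.67728002]
(470, -120, 300) -90 [ -14.32271998    9.75723681   -4.44019758   75.80256562    0.
 -104.32271998]
(470, -120, 300) 45 [-14.32271998   9.75723681  -4.44019758  75.80256562   0.
 120.67728002]
(560, 60, 260) 0 [   6.11550357   18.14363287    0.99124508   72.8476122     0.
 -173.88449643]
(560, 60, 260) 90 [ 6.11550357 18.14363287  0.99124508 72.8476122   0.         96.11550357]
(560, 60, 260) -90 [  6.11550357  18.14363287   0.99124508  72.8476122    0.
 -83.88449643]
(560, 60, 260) 45 [  6.11550357  18.14363287   0.99124508  72.8476122    0.
 141.11550357]
```

View pics/crop1.png

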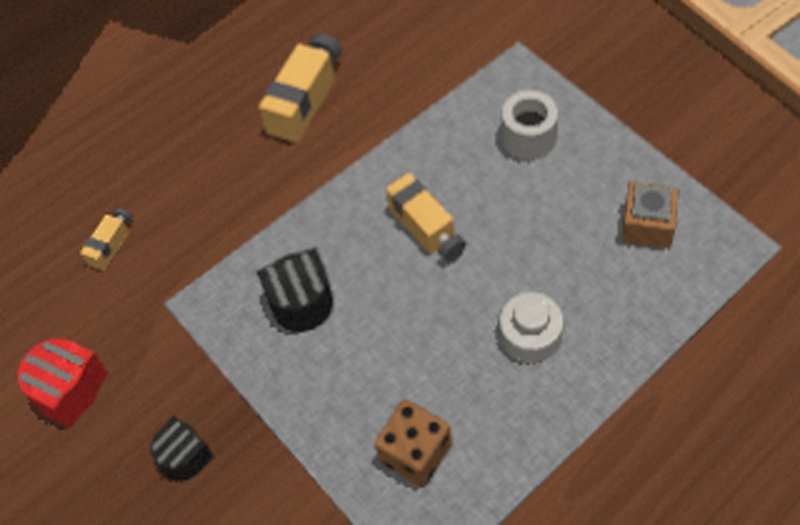

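The crop confirms all the picks. Next are close wrist views of the mat and the tray, two positions each.

```bash
python3 - <<'E'
from plant import ctrl, vision
import cv2,numpy as np
for n,p in dict(A=(560,-150,310),B=(450,-150,310),C=(460,255,310),D=(570,255,310)).items():
    ctrl.goto(list(p),[180,0,90]); ctrl.sleep(.2)
    f=vision.grab_frame("wrist"); np.savez(f"{n}.npz",**f); cv2.imwrite(f"pics/{n}.png",f["img"][:,:,::-1])
print(ctrl.sense()["t"])
a=[cv2.imread(f"pics/{n}.png") for n in "AC"]
cv2.imwrite("pics/AC.png",cv2.resize(np.vstack(a),(400*1,600)))
E
```

```text
5.3667
```

View pics/A.png

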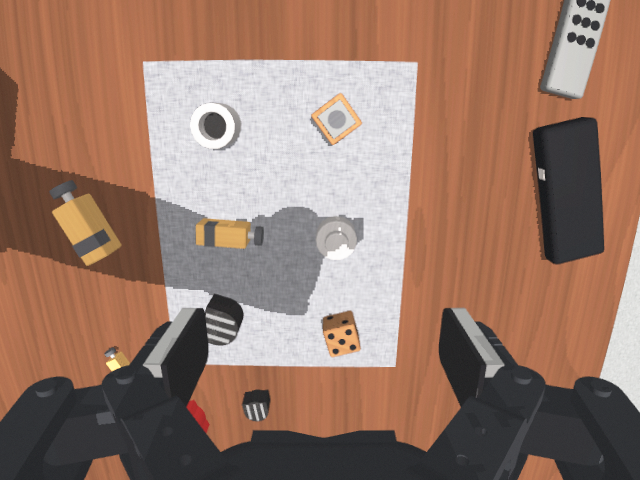

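View pics/C.png

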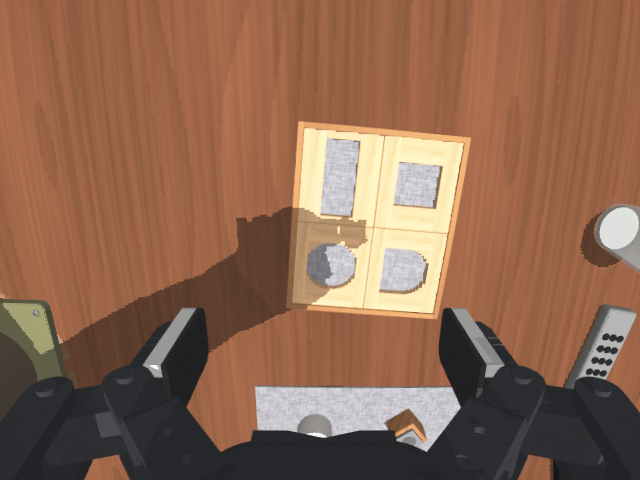

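View A shows, left to right on the mat: shaper (215,125), chalk (337,119), clamp (230,234), weight (337,238), rest (222,320) and die (341,335). The big clamp (85,230) and small clamp (117,362) flank the middle one. View C shows the pockets: oblong (340,178), square (417,185), round (331,265) and arch (403,270) with its flat side at image left. I'll segment the top faces and triangulate them.

```bash
cat >> h.py <<'E'
def cloud(f):
    h,w=f["depth"].shape
    if "_v" not in f:
        uv=np.stack(np.meshgrid(np.arange(w),np.arange(h)),-1).reshape(-1,2).astype(float)
        f["_o"],f["_v"]=ray(f,uv)
    return (f["_o"]+f["_v"]*f["depth"].reshape(-1,1)).reshape(h,w,3)
def blob(f,c,r,zlo,zhi=70):
    """largest blob of height zlo..zhi within r of c -> filled contour centroid px, contour"""
    P=cloud(f);m=((P[...,2]>zlo)&(P[...,2]<zhi)&(np.hypot(P[...,0]-c[0],P[...,1]-c[1])<r)).astype(np.uint8)
    cs,_=cv2.findContours(m,cv2.RETR_EXTERNAL,cv2.CHAIN_APPROX_NONE)
    k=max(cs,key=cv2.contourArea);M=cv2.moments(k)
    return np.array([M["m10"],M["m01"]])/M["m00"],k[:,0,:].astype(float)
E
cat > m.py <<'E'
from h import *
L=lambda n:dict(np.load(n+".npz"))
A,B,C,D=map(L,"ABCD")
N=dict(shaper=(449,-87,34),chalk=(571,-82,34),clamp=(451,-205,28),rest=(434,-315,33),weight=(572,-210,33),die=(580,-329,33),big=(285,-192,28))
for k,(x,y,z) in N.items():
    cs=[]
    for f in (A,B):
        try:
            c,ct=blob(f,(x,y),48,z);cs.append(c)
            w=onz(f,ct,39 if k!="clamp" else 33)[:,:2].astype(np.float32)
            (cx,cy),s,a=cv2.minAreaRect(w);print(k,"px",c.round(),"rect",round(cx,1),round(cy,1),np.round(s,1),round(a,1),"cen",onz(f,[c],39 if k!="clamp" else 33)[0,:2].round(1))
        except ValueError: print(k,"none")
    if len(cs)==2: print("   tri",tri([A,B],cs).round(1))
def pockets(f):
    P=cloud(f);m=((P[...,2]>15)&(P[...,2]<30)&(np.hypot(P[...,0]-519,P[...,1]-205)<170)).astype(np.uint8)
    cs,h=cv2.findContours(m,cv2.RETR_CCOMP,cv2.CHAIN_APPROX_NONE)
    o=max(range(len(cs)),key=lambda i:cv2.contourArea(cs[i]))
    r=[]
    for i in range(len(cs)):
        if h[0][i][3]==o and cv2.contourArea(cs[i])>500:
            M=cv2.moments(cs[i]);c=np.array([M["m10"],M["m01"]])/M["m00"];r.append((c,onz(f,cs[i][:,0],20)[:,:2].astype(np.float32),onz(f,[c],20)[0]))
    r.sort(key=lambda t:(round((t[2][1]-205)/100),t[2][0]))
    w=onz(f,cs[o][:,0],22)[:,:2].astype(np.float32)
    return r,w
R=[pockets(f) for f in (C,D)]
for r,w in R:
    print("tray",cv2.minAreaRect(w))
    for c,k,p in r: print(c.round(),p.round(1),[np.round(q,1) for q in cv2.minAreaRect(k)])
for a,b in zip(R[0][0],R[1][0]): print("tri",tri([C,D],[a[0],b[0]]).round(1))
E
python3 m.py
```

```text
shaper px [213. 125.] rect 448.9 -87.6 [45.2 45.6] 86.8 cen [449.2 -87.6]
shaper px [320. 125.] rect 448.5 -87.7 [44.7 44.7] 90.0 cen [448.4 -87.5]
   tri [448.4 -87.7  36.2]
chalk px [336. 119.] rect 572.4 -82.3 [36.3 36.8] 36.9 cen [572.4 -82.1]
chalk px [443. 121.] rect 570.7 -82.3 [37.4 36.7] 35.8 cen [570.7 -82.2]
   tri [572.6 -82.3  32.4]
clamp px [221. 236.] rect 447.8 -205.7 [26.3 55.5] 84.8 cen [ 447.6 -205.2]
clamp px [319. 236.] rect 447.1 -205.3 [25.8 55.7] 86.3 cen [ 447.  -205.1]
   tri [ 447.  -205.9   30.6]
rest px [220. 326.] rect 441.5 -312.3 [52.7 38. ] 89.4 cen [ 439.5 -312.4]
rest px [310. 327.] rect 437.2 -314.0 [50.1 46.4] 71.8 cen [ 435.9 -313.4]
   tri [ 435.4 -321.    25. ]
weight px [337. 243.] rect 573.7 -211.5 [25.7 26. ] 44.1 cen [ 573.7 -211.5]
weight px [435. 244.] rect 572.4 -211.3 [25.4 26.3] 30.0 cen [ 572.5 -211.3]
   tri [ 573.9 -212.9   34.5]
die px [341. 339.] rect 580.9 -329.9 [38.6 42.4] 14.9 cen [ 580.5 -329.5]
die px [428. 339.] rect 576.4 -330.8 [31.5 42.7] 13.8 cen [ 574.5 -329.9]
   tri [ 581.7 -344.7   14.8]
big px [ 81. 232.] rect 291.
[... 514 characters left out ...]
0.7]), np.float64(85.4)]
[340. 177.] [478.1 262.   20. ] [array([478.1, 260.5]), array([85.7, 37.8]), np.float64(85.0)]
tray ((516.04150390625, 206.4102783203125), (215.01443481445312, 182.49705505371094), 84.98139953613281)
[309. 271.] [552.3 153.6  20. ] [array([554.3, 152.6]), array([55.8, 56.6]), np.float64(83.1)]
[237. 265.] [469.8 161.   20. ] [array([469.8, 160.4]), array([55.4, 57.9]), np.float64(87.3)]
[317. 186.] [562.9 253.5  20. ] [array([563.6, 252.8]), array([50.4, 51.5]), np.float64(86.8)]
[239. 178.] [478.6 261.7  20. ] [array([478.3, 260.7]), array([85.4, 37.3]), np.float64(85.3)]
tri [552.1 152.2  16.1]
tri [469.3 160.1  18.1]
tri [562.8 252.8  15.2]
tri [478.2 261.5  18. ]
```

The tray centre is (516.1, 206.3) with yaw -5°. That gives pockets at square (562.8,252.9), oblong (478.2,260.3), round (469.4,159.7) and arch (554,152.3), and the measured holes agree. The middle clamp's brass measures 55.5x26 mm, against 72x38 for the big one. I'll move the shaper and chalk first, then take a close look at the cue rest.

```bash
cat > pp.py <<'E'
from plant import ctrl, vision
import numpy as np
UP=135
def pick(x,y,th,w,z=16,force=40):
    ctrl.grip(min(w+26,84)); ctrl.goto([x,y,UP-35],[180,0,th]); ctrl.move_l([x,y,z],speed=120)
    ctrl.grip(w-8,force); g=ctrl.sense(); ctrl.move_l([x,y,UP],speed=150); s=ctrl.sense()
    print("grip",g["grip_width"].__round__(1),"lift",round(s["grip_width"],1),round(s["gripper_force"],1),s["contact_force"].round(1),"t",round(s["t"],1))
    return abs(s["grip_width"]-w)<5
def place(x,y,th,w,z=23):
    ctrl.goto([x,y,UP],[180,0,th]); ctrl.move_l([x,y,z+20],speed=150); ctrl.move_l([x,y,z+.7],speed=50)
    s=ctrl.sense(); ctrl.grip(w+12); ctrl.move_l([x,y,UP],speed=200)
    print("placed f",s["contact_force"].round(1),s["position"].round(1),"t",round(ctrl.sense()["t"],1))
def snap(n,p,th=90):
    import cv2
    ctrl.goto(p,[180,0,th]); ctrl.sleep(.2); f=vision.grab_frame("wrist"); np.savez(n+".npz",**f); cv2.imwrite(f"pics/{n}.png",f["img"][:,:,::-1]); return f
E
python3 - <<'E'
from pp import *
if pick(448.8,-87.6,90,46): place(469.4,159.7,85,46)
if pick(571.7,-82.3,126.5,38): place(562.8,252.9,85,38)
snap("E",[437,-325,250])
E
```

```text
grip 44.5 lift 44.3 40.9 [ 0.   0.2 -1.1] t 9.4
placed f [-1.3 -1.3  5.3] [469.7 159.8  24.1] t 12.6
grip 36.7 lift 37.3 41.2 [-0.2  0.  -1.2] t 16.1
placed f [-0.8 -0.5  5.3] [562.8 253.1  24.1] t 19.7
```

View pics/E.png

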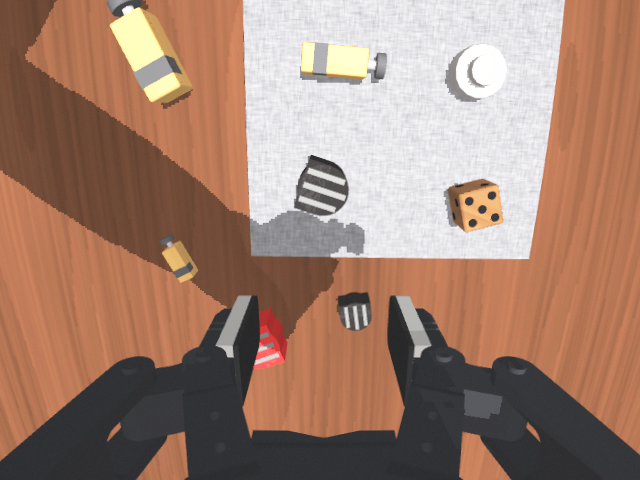

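In view E the rest is at (322,188). Its flat side is at image left and its round end points right, with the stripes tilted about 15-20° clockwise, so yaw is about -17°. I'll take one more offset view for height and then measure.

```bash
python3 - <<'E'
from pp import *
from h import *
F=snap("F",[487,-325,250]); E=dict(np.load("E.npz"))
for nm,c0,z,zt in(("rest",(437,-314),34,39),("clamp",(449,-205),28,33)):
  cs=[]
  for f in(E,F):
    c,k=blob(f,c0,48,z,50);cs.append(c);w=onz(f,k,zt)[:,:2].astype(np.float32)
    print(nm,c.round(1),onz(f,[c],zt)[0].round(1),[np.round(q,1) for q in cv2.minAreaRect(w)])
    if nm=="rest":
        m=np.zeros(f["img"].shape[:2],np.uint8);cv2.fillPoly(m,[k.astype(np.int32)],1);m=cv2.erode(m,np.ones((3,3)))
        s=((f["img"].min(2)>90)&(m>0)).astype(np.uint8)
        for q in cv2.findContours(s,0,cv2.CHAIN_APPROX_NONE)[0]:
            if len(q)<20: continue
            l=onz(f,q[:,0],39)[:,:2].astype(np.float32);v=cv2.fitLine(l,2,0,.01,.01).ravel();print("  line",np.degrees(np.arctan(v[1]/v[0])).round(1),v[2:].round(1))
  print(" tri",tri([E,F],cs).round(1))
E
```

```text
rest [321.5 189.3] [ 435.8 -314.9   39. ] [array([ 436.9, -315.6]), array([46.9, 46. ]), np.float64(71.0)]
  line -77.1 [ 435.2 -313.3]
rest [266.5 188.7] [ 435.8 -314.7   39. ] [array([ 436.7, -315.6]), array([47., 46.]), np.float64(70.7)]
  line -21.1 [ 429.5 -326.9]
  line -21.9 [ 437.2 -309.7]
 tri [ 435.8 -314.7   39.2]
clamp [334.4  59.2] [ 446.5 -205.9   33. ] [array([ 446.6, -205.9]), array([24.5, 56. ]), np.float64(84.9)]
clamp [276.3  59.1] [ 446.9 -206.    33. ] [array([ 447. , -205.8]), array([25. , 55.7]), np.float64(85.7)]
 tri [ 446.6 -205.6   29.9]
```

```bash
python3 - <<'E'
from pp import *
if pick(429.7,-312.8,160,46,force=50): place(546.0,153.0,175,46)
if pick(452.8,-206.4,-5,24,force=50): place(478.0,258.3,85,24)
f=snap("G",[516,230,310])
from h import *
for n,c,z,zt in(("chalk",(562.8,252.9),36,46),("shaper",(469.4,159.7),42,46),("rest",(554,152.3),42,46),("clamp",(478.2,260.3),36,40)):
    q,k=blob(f,c,48,z,70);w=onz(f,k,zt)[:,:2].astype(np.float32)
    m=np.zeros(f["img"].shape[:2],np.uint8);cv2.fillPoly(m,[k.astype(int)],1);Z=cloud(f)[...,2][m>0]
    print(n,onz(f,[q],zt)[0].round(1),[np.round(a,1) for a in cv2.minAreaRect(w)],"z",np.percentile(Z,[10,50,90]).round(1))
E
```

```text
grip 45.0 lift 45.2 52.1 [-0.4  0.1 -3.1] t 26.3
placed f [-1.4 -0.5  5.1] [546.3 153.1  24.2] t 30.3
grip 22.9 lift 22.8 49.1 [ 0.4  0.7 -2.2] t 34.8
placed f [-0.4 -1.3  3.7] [478.2 258.4  24.1] t 38.8
chalk [562.1 254.4  46. ] [array([562. , 254.2]), array([38. , 36.9]), np.float64(84.8)] z [40.4 45.3 47.2]
shaper [470.1 160.5  46. ] [array([469.8, 160.4]), array([44.9, 45.2]), np.float64(0.1)] z [29.  45.6 47.1]
rest [552.3 153.7  46. ] [array([553.5, 153.7]), array([46.1, 47.8]), np.float64(0.0)] z [45.5 46.6 47.6]
clamp [478.1 253.   40. ] [array([478.1, 252.4]), array([56.4, 24.6]), np.float64(84.8)] z [39.1 40.3 41.4]
```

View pics/G.png

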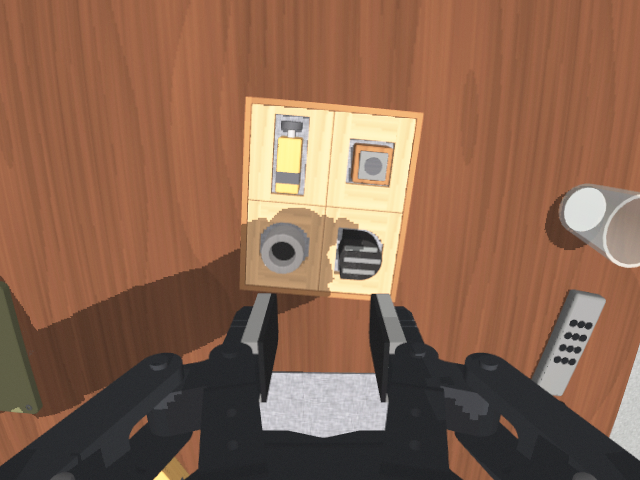

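View G shows all four parts in their pockets: clamp (290,155), chalk (372,165), shaper (283,250) and rest (360,255), with the rest's flat side to the pocket's flat. Their tops are at 46, 46, 46 and 40 mm, so they are fully down, and each is within about 2 mm of centre. The gripper is clear, so I'm handing in.

```bash
python3 -c "
from plant import ctrl
print(ctrl.sign_off())"
```

```text
the job is handed in; nothing more can be done
None
```

The job is handed in: the chalk, shaper, clamp and cue rest measured fully down and within about 2 mm of their pocket centres after about 40 s, and I never reached for the die or the weight, though I did not re-measure those two at the end.

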